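# Rake a dropped levelling wheel out from under the shelf

## Robot

A 6-joint arm with a two-finger parallel gripper is mounted at the origin on the work surface. World frame = base frame: x ahead of the robot, y to its left, z up, the work surface at z = 0. Lengths are in m, angles in rad, forces in N, time in s.
With the tool pointing down it reaches from about 0.275 to 0.825 m from the base axis. Payload 4.9 kg.
Tool frame: the origin (TCP) lies midway between the tips of the shut fingers; the grasp point (between the pads) lies 19 mm behind it (bot.grip_depth is the distance from the TCP to the grasp point, in m); z points along the fingers, y is the line along which they close (so a half turn about z gives the same grasp; the last joint's range is limited). The gripper opens to 85 mm and grips with 20 to 120 N. Pads are 22 mm wide; open, the fingers measure 114 mm over their backs; the gripper's body (76 mm by 85 mm) begins 54 mm behind the grasp point. The pads swing forward as they close: fully open they stand 13 mm farther back than shut.
Start: joints at [1.215, 0.326, -0.193, 1.052, 0, 1.437], TCP at [0.121, 0.537, 0.231] pointing down, gripper open.
Joint ranges: [-2.65, 2.65], [-0.97, 1.79], [-1.3, 1.35], [-1.93, 2.1], [-1.47, 1.37], [-3.14, 3.14]. Speed limits (rad/s): [2.57, 2.57, 3.14, 3.14, 3.14, 3.14].

## Interface

Orientations are given as a unit quaternion [w, x, y, z].
In Python, from cell import bot gives the robot as it stands. Calls block until the motion is done:
- bot.move_pose(position, orientation): joint-space move of the TCP to a pose.
- bot.move_linear(position, speed=0.15, rotation=None, until_force=None): straight line of the TCP; rotation=None keeps the orientation; speed is the mean speed in m/s. With until_force (N) it stops when the force on the tool has changed by that much, and returns True; else False.
- bot.goto_joints(angles): joint-space move.
- bot.set_gripper(opening, grasp_force=None): opening from 0.0 (shut) to 1.0 (fully open); grasp_force is the grip in N (None keeps the last); returns when the fingers have stopped.
- bot.wait(seconds).
- bot.solve_ik(position, orientation): joint angles nearest the present ones, or None.
- bot.camera(name): name is "scene" or "top" or "wrist"; returns the picture (384x512x3 uint8, red, green, blue); there is no depth.
- bot.calibration(name): a dict with "mtx" (3x3 intrinsics, pixels), "extrinsics" (4x4, takes a point from world to camera coordinates); the wrist camera has in their place "hand_eye" (4x4, takes a point from camera to tool coordinates, whose origin is the TCP and whose axes are the flange's). Camera axes: x right, y down, z forward; pixel columns grow to the right and rows downward; lengths in m; the calibration is good to about 2 mm. The wrist camera is an equidistant fisheye: a pixel r from the principal point sees the ray r / f radians off the axis. A picture is of the moment at which its call begins: read the wrist's pose just before it. calibration takes no time and is no camera call.
A pose or a line that the arm cannot do raises bot.PlanningError and nothing moves.
- bot.close_job(): hands the job in; it is judged then, once.
Trained networks look in the newest picture that a camera, given by its name, has taken for a name from the list of things; names that differ only in an ending like _2 or _b are one class to them, and where a whole thing is asked for, a point or a joint stands for the part that bears it (a point fixed in the world has none). Each returns a list of dicts, best first, with "confidence" (0 to 1); they miss things now and then, are a little off and sometimes report something else, mostly with a low value. They report only what shows in the picture. A call takes as long as a camera call.
- bot.search_frame(camera, thing): "bbox" ([left, top, width, height] in pixels, round what is visible of it).
Readings, each from a call of its own:
- bot.read_clock(): time.
- bot.read_joint_positions(): joint angles.
- bot.read_joint_vel(): joint speeds.
- bot.read_joint_efforts(): joint torques, N m.
- bot.read_position(): TCP position.
- bot.read_tool_rot(): TCP orientation.
- bot.read_ft_force(): force on the tool from outside, world axes, zero at the start.
- bot.read_moment(): the same for the moment, N m.
- bot.read_gripper_width(): opening from 0.0 (shut) to 1.0 (fully open).
- bot.read_finger_force(): force on a finger pad.
Only numpy, scipy, OpenCV 4.12 (cv2) and the standard library are available. Lean on these libraries where they do the work, as an engineer would, in place of code of your own. Each camera call takes 0.05 s, during which the arm holds its last target. There are 200 camera calls.

## Task

A bed-levelling wheel has rolled under the low clear shelf that carries the printer's control box. Take the flat rake by its upright grip, sweep it in under the shelf behind the wheel and drag the wheel out through the open front, leaving it on the bench at least 7 cm but not more than 20 cm in front of the shelf's front edge. Then lay the rake flat on the bench, all of it out from under the shelf, let go, and leave the screwdriver, bracket and jar where they are.

Things in the scene. Friction and masses are not known exactly. Their poses are not given: they have to be found in the camera images.
- shelf_front (a point): Middle of the front edge of the fixed low shelf, at bench level; x points level into the shelf, y along the edge, z up. Clear sheet 240 deep (x), 340 wide (y), 8 thick, underside 45 above the bench, on four 15 mm square aluminium legs flush in its corners; open on all sides, only the wheel below. The wheel starts 50 to 110 in from this edge and between y = -110 and y = +15.
- box_top (a point): Middle of the top of the black printer control box fixed on the rear of the shelf, 113 above the bench. The box is 80 deep, 150 wide, 60 high, covers 155 to 235 in from the shelf's front edge, and has a 12 high knob on top.
- rake_grip (a point): Middle of the rake's grey upright grip, 35 above the rake's underside; x runs along the flat strip from grip to toe, z up. Grip 50 long (x), 16 wide (y), its top 60 above the bench. The rake (150 g, loose) lies flat on the bench; its aluminium strip is 16 wide, 5 thick, from 25 behind to 225 ahead of this point. Centre of mass about 60 ahead of this point.
- rake_toe (a point): Middle of the inner face of the rake's toe: 217 ahead of the grip point and 34 to its right (-y), 6 above the underside; axes as rake_grip. The toe is 8 thick, 12 high, from the strip to 66 right of its centre line, and ends in a lip 6 thick, 12 high that runs 17 back towards the grip. Strip, toe and lip make a pocket 52 wide, open towards the grip.
- wheel_center (a point): Centre of the dropped levelling wheel, a loose knurled aluminium disc with a brass middle, 34 in diameter and 14 thick, 30 g, lying flat on the bench under the shelf (centre 7 above the bench).
- driver: Bystander: screwdriver lying on the bench beyond the rake's grip, about 200 long and under 40 high. Leave alone.
- bracket: Bystander: small grey printed bracket, 40 by 50 and 36 high, standing on the bench behind the shelf's rear edge; origin under its centre. Leave alone.
- jar: Bystander: small clear jar with a white cap, 52 in diameter and 60 high, on the bench to the left; origin under its centre. Leave alone.

How it is judged:
On the way, in this order (a step that is already met when the one before it is completed fails the run):
1. the rake's toe has reached the wheel while the wheel is still under the shelf (toe middle within 70 mm of the wheel's centre, both under the shelf) (horizontal distance between rake_toe and wheel_center below 0.07 m and x of each of wheel_center, rake_toe in the frame of shelf_front above 0.01 m and height (world z) of rake_toe below 0.05 m), for 0.1 s.
2. the wheel is out in front of the shelf (x of wheel_center in the frame of shelf_front below -0.02 m), for 0.1 s.
At the end, for the whole second after the job is handed in: The wheel lies at rest on the bench in front of the shelf, its centre 60 to 230 mm out from the front edge and within 250 mm of the edge's middle sideways; the rake lies flat on the bench (within 0.15 rad) at rest and released, its toe and grip out in front of the shelf's front edge (x of wheel_center in the frame of shelf_front between -0.23 and -0.06 m and y of wheel_center in the frame of shelf_front between -0.25 and 0.25 m and height (world z) of wheel_center below 0.02 m and linear speed of each of wheel, rake below 0.02 m/s and x of rake_toe in the frame of shelf_front below -0.008 m and height (world z) of rake_grip below 0.045 m and angle between rake_grip's own z axis and vertical below 0.15 rad and x of rake_grip in the frame of shelf_front below -0.025 m); the robot touches nothing.
It fails at once if a bystander (screwdriver, bracket or jar) is moved more than 30 mm (distance of any of driver, bracket, jar from where it was at the start of the episode above 0.03 m).
It also fails if it takes over 51 s, if anything falls off the work surface, if the arm or the gripper's body presses on something with over 40 N, if the wrist force passes 120 N, or if a joint passes its speed limit or range.

## Working session

There is one attempt and no reset: what is moved stays moved. The work goes in short steps, each a Python script; the robot and the scene stay as the last script left them, time stands still between calls to the robot, and variables do not carry over. Pictures are saved under pics/ and viewed, at most 10 in all, crops included, and the job is handed in when it is done.

```bash
mkdir -p pics; ls; python3 - <<'E'
from cell import bot
import cv2,numpy as np
np.set_printoptions(precision=4,suppress=True)
for n in("scene","top"):
    im=bot.camera(n); cv2.imwrite(f"pics/{n}0.png",cv2.resize(im[:,:,::-1],None,fx=1.5,fy=1.5,interpolation=cv2.INTER_CUBIC))
    cv2.imwrite(f"raw_{n}.png",im[:,:,::-1])
    c=bot.calibration(n);print(n,c["mtx"],c["extrinsics"])
    for t in("rake_grip","rake_toe","wheel_center","shelf_front","box_top","driver","bracket","jar"):
        print(t,[(np.round(d["bbox"]),round(d["confidence"],2)) for d in bot.search_frame(n,t)][:2])
print(bot.read_clock())
E
```

```text
pics
scene [[369.4147   0.     256.2549]
 [  0.     369.4147 189.6966]
 [  0.       0.       1.    ]] [[ 0.3873  0.9218 -0.0176 -0.1959]
 [ 0.5521 -0.2471 -0.7963 -0.2179]
 [-0.7384  0.2987 -0.6046  1.6476]
 [ 0.      0.      0.      1.    ]]
rake_grip [(array([255., 168.,  72.,  24.]), 0.71)]
rake_toe [(array([254., 168.,  67.,  26.]), 0.57)]
wheel_center []
shelf_front [(array([138., 190., 106., 104.]), 0.64)]
box_top [(array([133., 187., 106., 109.]), 0.66)]
driver [(array([362., 196.,  38.,  31.]), 0.67)]
bracket [(array([ 84., 260.,  25.,  10.]), 0.5)]
jar [(array([372., 157.,  15.,  26.]), 0.54), (array([133., 188., 107., 108.]), 0.3)]
top [[495.975    0.     257.9521]
 [  0.     495.975  199.5901]
 [  0.       0.       1.    ]] [[ 0.0141 -0.9999  0.0007 -0.0243]
 [-0.9842 -0.014  -0.1765  0.5697]
 [ 0.1765  0.0018 -0.9843  1.453 ]
 [ 0.      0.      0.      1.    ]]
rake_grip [(array([151., 230.,  85.,  37.]), 0.71)]
rake_toe [(array([152., 230.,  86.,  39.]), 0.8)]
wheel_center []
shelf_front [(array([299., 145.,  85., 112.]), 0.84)]
box_top [(array([299., 149.,  82., 110.]), 0.74), (array([112., 147.,  59.,  25.]), 0.73)]
driver [(array([111., 150.,  60.,  24.]), 0.74)]
bracket [(array([412., 196.,  19.,  16.]), 0.83)]
jar [(array([ 86., 200.,  21.,  18.]), 0.66)]
0.9
```

```bash
python3 - <<'E'
import cv2
im=cv2.imread("raw_top.png")[130:290,80:440]
cv2.imwrite("pics/topcrop.png",cv2.resize(im,(792,352),interpolation=cv2.INTER_CUBIC))
im=cv2.imread("raw_scene.png")[140:310,70:410]
cv2.imwrite("pics/scenecrop.png",cv2.resize(im,None,fx=2.35,fy=2.35,interpolation=cv2.INTER_CUBIC))
E
```

```text
(no output)
```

View pics/topcrop.png

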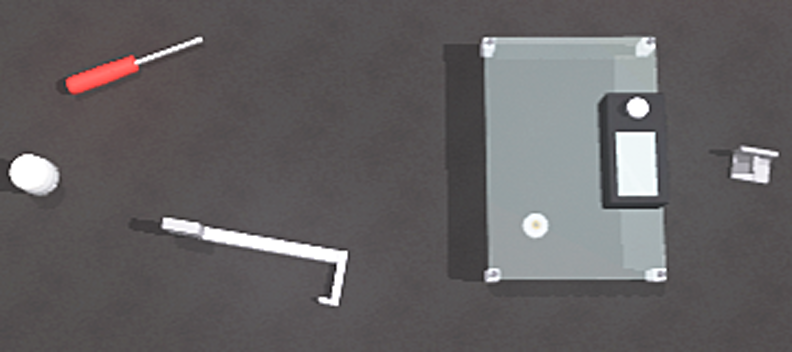

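View pics/scenecrop.png

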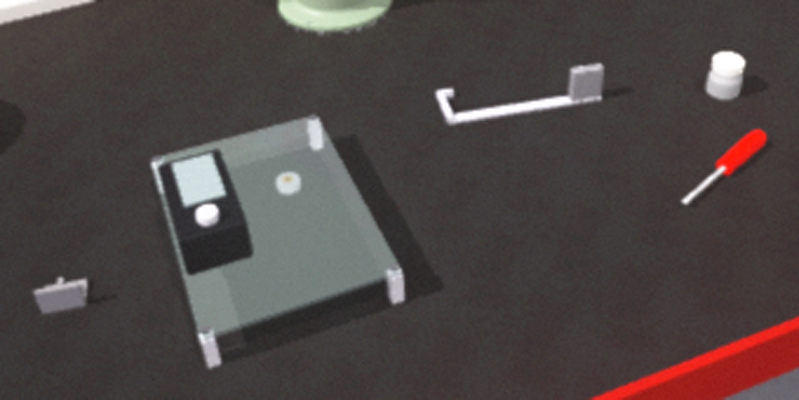

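The top view (crop scale 2.2, offset 80,130) shows the shelf's front edge from (486,38) to (487,280). The wheel is at (535,225), the grip top near (182,224), the strip end/toe at (347,255), the lip at (325,300), and the driver and jar are at the upper left. The scene view agrees with this, with the wheel at (288,182) and the grip at (586,82).

```bash
cat > h.py <<'E'
from cell import bot
import cv2,numpy as np
np.set_printoptions(precision=4,suppress=True)
def ray(n,uv,z):
    c=bot.calibration(n);E=c["extrinsics"];R,t=E[:3,:3],E[:3,3]
    d=R.T@np.linalg.solve(c["mtx"],[uv[0],uv[1],1.]);o=-R.T@t
    return (o+d*(z-o[2])/d[2])
def top(u,v,z): return ray("top",(u/2.2+80-.3,v/2.2+130-.3),z)
def sc(u,v,z): return ray("scene",(u/2.35+70-.3,v/2.35+140-.3),z)
E
python3 - <<'E'
from h import *
for n,p in dict(fu=(486,38,.053),fl=(486,280,.053),ru=(656,38,.053),rl=(665,281,.053),wheel=(535,225,.014),toecorner=(347,251,.005),lip=(320,300,.012),toeend=(338,305,.012)).items(): print(n,top(*p))
print("sc wheel",sc(288,181,.014),"fl",sc(318,117,.053),"fu",sc(401,270,.053),"griptop",sc(587,67,.06))
# refraction ignored. strip/grip masks at raw resolution
im=cv2.imread("raw_top.png"); g=im[215:280,140:245].min(2)
m=(g>120).astype(np.uint8)
for u in range(8,100,4):
    r=np.where(m[:,u])[0]
    if len(r): 
        w=g[r,u]; print(u+140,r.min()+215,r.max()+215,w.max(), top((u+140-80+.3)*2.2,(r.mean()+215-130+.3)*2.2,.005)[:2])
E
```

```text
fu [ 0.7364 -0.1455  0.053 ]
fl [ 0.3985 -0.1452  0.053 ]
ru [ 0.7398 -0.384   0.053 ]
rl [ 0.4006 -0.3864  0.053 ]
wheel [ 0.4784 -0.217   0.014 ]
toecorner [0.4392 0.045  0.005 ]
lip [0.3704 0.0806 0.012 ]
toeend [0.3639 0.0556 0.012 ]
sc wheel [ 0.479  -0.2179  0.014 ] fl [ 0.4036 -0.1477  0.053 ] fu [ 0.7347 -0.1434  0.053 ] griptop [0.4601 0.2714 0.06  ]
156 229 234 255 [0.4735 0.2974]
160 230 235 255 [0.4706 0.2849]
164 230 236 249 [0.4692 0.2724]
168 231 236 255 [0.4679 0.26  ]
172 233 238 255 [0.4619 0.2474]
176 234 239 255 [0.4589 0.2349]
180 234 240 255 [0.4576 0.2225]
184 235 240 255 [0.4562 0.2101]
188 236 241 255 [0.4533 0.1977]
192 236 242 255 [0.4519 0.1853]
196 237 242 255 [0.4506 0.1729]
200 238 243 255 [0.4477 0.1605]
204 238 244 255 [0.4463 0.1481]
208 239 245 255 [0.4434 0.1357]
212 240 245 255 [0.442  0.1234]
216 241 246 255 [0.4391 0.111 ]
220 241 247 255 [0.4378 0.0986]
224 242 247 255 [0.4364 0.0863]
228 243 267 255 [0.4126 0.0734]
232 243 268 255 [0.4008 0.0608]
236 244 253 255 [0.4246 0.0491]
```

```bash
python3 - <<'E'
import cv2
im=cv2.imread("raw_top.png")[222:276,140:245]
cv2.imwrite("pics/rake.png",cv2.resize(im,None,fx=7.5,fy=7.5,interpolation=cv2.INTER_CUBIC))
E
```

```text
(no output)
```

View pics/rake.png

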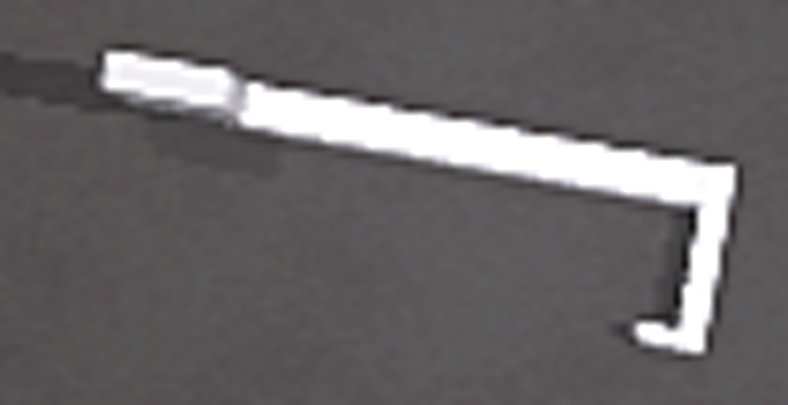

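The rake.png crop shows the strip from the grip end (237,100) to the toe corner (735,165), and the lip at (640,335). So the grip is at about (0.464, 0.267) heading (-0.150, -0.989), the wheel at (0.4785, -0.2175), and the shelf front edge at y≈-0.145 with its inward axis along -y. The sizes agree: front edge 338 mm measured against 340, and wheel 72 mm in, at y -89 in the shelf frame.

```bash
cat >> h.py <<'E'
from scipy.spatial.transform import Rotation as Rn
def q(d,s):
    d=np.array([d[0],d[1],0.])/np.hypot(*d[:2]); y=s*np.array([-d[1],d[0],0]); z=np.array([0,0,-1.])
    r=Rn.from_matrix(np.c_[np.cross(y,z),y,z]).as_quat(); return [float(v) for v in (r[3],*r[:3])]
E
python3 - <<'E'
from h import *
d0=(-.150,-.989)
j0=bot.read_joint_positions(); print(j0,bot.read_tool_rot())
best={}
for s in(1,-1):
    js=[bot.solve_ik(p,q(d,s)) for p,d in [([.4638,.267,.12],d0),([.575,.25,.03],(0,-1)),([.575,-.048,.03],(0,-1)),([.5125,-.048,.03],(0,-1)),([.5125,.18,.03],(0,-1))]]
    print(s,[None if j is None else np.round(j,2) for j in js])
    if all(j is not None for j in js): best[s]=max(abs(j[5]) for j in js)
s=min(best,key=best.get); print(s); open("s","w").write(str(s))
bot.move_pose([.4638,.267,.13],q(d0,s))
bot.move_linear([.4638,.267,.022],.12,until_force=8)
print(bot.read_position())
bot.set_gripper(0,80)
print(bot.read_gripper_width(),bot.read_finger_force(),bot.read_position(),bot.read_ft_force())
p=bot.read_position()
bot.move_linear([p[0],p[1],p[2]+.004],.03)
bot.move_linear([.575,.25,p[2]+.004],.12,rotation=q((0,-1),s))
print(bot.read_position(),bot.read_ft_force(),bot.read_moment(),bot.read_clock())
for n in("top","scene"): cv2.imwrite(f"raw1{n}.png",bot.camera(n)[:,:,::-1])
a=cv2.imread("raw1top.png")[130:290,80:440];b=cv2.imread("raw1scene.png")[90:290,160:400]
cv2.imwrite("pics/g1.png",np.vstack([cv2.resize(a,(600,267),interpolation=cv2.INTER_CUBIC),cv2.resize(b,(600,333)[:1]+(330,),interpolation=cv2.INTER_CUBIC)]))
E
```

```text
[ 1.2148  0.3261 -0.1926  1.052  -0.      1.4366] [0.     0.1107 0.9939 0.    ]
1 [array([ 0.38,  0.4 , -0.39,  0.78,  0.  ,  2.11]), array([ 0.29,  0.65, -0.22,  0.7 ,  0.  ,  1.86]), array([-0.21,  0.58, -0.36,  0.63,  0.  ,  1.36]), array([-0.24,  0.49, -0.53,  0.55,  0.  ,  1.33]), array([ 0.2 ,  0.53, -0.46,  0.58,  0.  ,  1.77])]
-1 [array([ 0.38,  0.4 , -0.39,  0.78,  0.  , -1.04]), array([ 0.29,  0.65, -0.22,  0.7 ,  0.  , -1.28]), array([-0.21,  0.58, -0.36,  0.63,  0.  , -1.78]), array([-0.24,  0.49, -0.53,  0.55,  0.  , -1.81]), array([ 0.2 ,  0.53, -0.46,  0.58,  0.  , -1.37])]
-1
[0.4644 0.2673 0.0226]
0.17854300063512885 78.33157181739807 [0.464  0.2671 0.0223] [-1.2757  0.8386  3.6912]
[0.574 0.25  0.026] [ 0.5443  0.3509 -2.1168] [ 0.1084 -0.0134 -0.0639] 6.0833
```

View pics/g1.png

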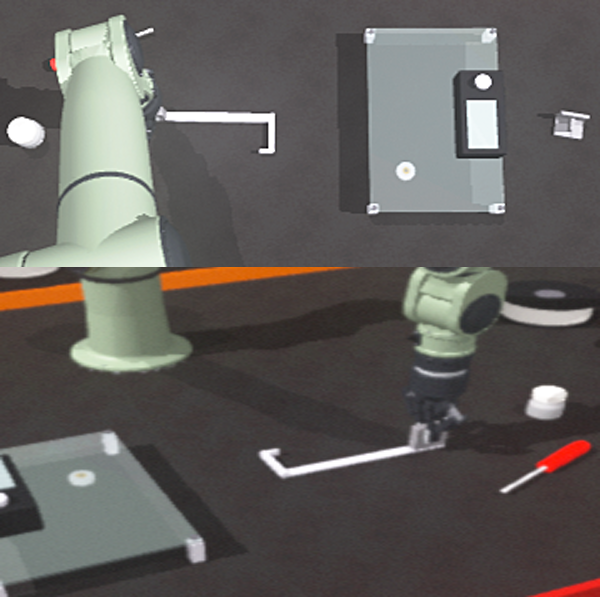

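The rake is held and lifted, lying nearly along -y: in the top half the strip runs (160,117)→(272,118) and the lip is at (263,150). Before going in I'll measure the toe.

```bash
python3 - <<'E'
from h import *
im=cv2.imread("raw1top.png"); g=im[:,:,:].min(2)
R=lambda u,v,z: ray("top",(u,v),z)[:2]
for u in (180,190,200,210,220,230,236):
    r=np.where(g[190:206,u]>150)[0]+190; print(u,r,R(u,r.mean(),.007))
r=np.where(g[195:230,230:255]>150); print("toe cols",r[1].min()+230,r[1].max()+230,"rows max",r[0].max()+195)
for v in (205,208,211,214,217,219,221): 
    c=np.where(g[v,225:260]>150)[0]+225; print(v,c,R(c.mean(),v,.016) if len(c) else "")
E
```

```text
180 [197 198 199 200 201] [0.5762 0.2272]
190 [197 198 199 200 201 202] [0.5751 0.1959]
200 [197 198 199 200 201 202] [0.5755 0.1647]
210 [197 198 199 200 201 202] [0.576  0.1335]
220 [198 199 200 201 202] [0.5748 0.1023]
230 [198 199 200 201 202 203] [0.5737 0.071 ]
236 [198 199 200 201 202 203] [0.574  0.0523]
toe cols 230 244 rows max 221
205 [241 242 243 244] [0.5585 0.0314]
208 [241 242 243 244] [0.5491 0.0313]
211 [241 242 243 244] [0.5397 0.0311]
214 [241 242 243 244] [0.5303 0.0309]
217 [241 242 243 244] [0.521  0.0307]
219 [236 237 238 239 240 241 242 243 244] [0.5147 0.0383]
221 [236 237 238 239 240 241 242 243] [0.5084 0.0397]
```

```bash
python3 - <<'E'
from h import *
z=bot.read_position()[2]
print(bot.move_linear([.577,-.052,z],.12,until_force=10),bot.read_position(),bot.read_ft_force())
bot.move_linear([.577,-.052,z-.002],.02,until_force=6)
print(bot.move_linear([.5125,-.052,z-.002],.06,until_force=10),bot.read_position(),bot.read_ft_force())
cv2.imwrite("raw2.png",bot.camera("scene")[:,:,::-1]);cv2.imwrite("raw2t.png",bot.camera("top")[:,:,::-1])
print(bot.read_clock())
a=cv2.imread("raw2t.png")[130:290,180:440];b=cv2.imread("raw2.png")[130:310,100:360]
cv2.imwrite("pics/g2.png",np.vstack([cv2.resize(c,(420,290),interpolation=cv2.INTER_CUBIC) for c in(a,b)]))
E
```

```text
False [ 0.577  -0.0515  0.0262] [ 0.3997  1.5427 -1.4554]
False [ 0.5131 -0.0521  0.0243] [ 0.7076  0.9925 -1.4593]
10.425
```

View pics/g2.png

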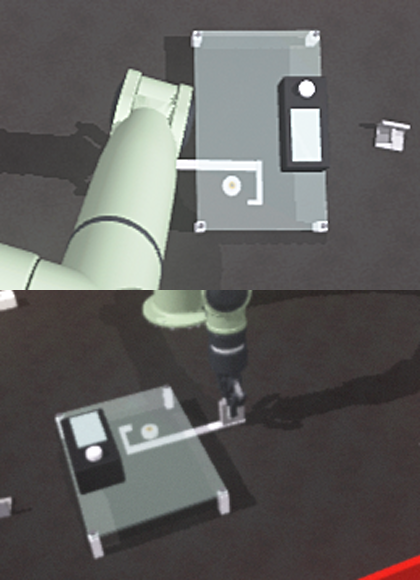

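The wheel (231,185 in the top half) sits level with the pocket, between the strip (row 165) and the lip (row 202), with the toe beyond it at column 259. I'll drag it out now.

```bash
python3 - <<'E'
from h import *
z=bot.read_position()[2]
print(bot.move_linear([.5125,.18,z],.06,until_force=15),bot.read_position(),bot.read_ft_force(),bot.read_clock())
cv2.imwrite("raw3t.png",bot.camera("top")[:,:,::-1])
print(bot.search_frame("top","wheel_center"))
a=cv2.imread("raw3t.png")[130:290,80:440]
cv2.imwrite("pics/g3.png",cv2.resize(a,(720,320),interpolation=cv2.INTER_CUBIC))
E
```

```text
False [0.5125 0.18   0.0242] [-0.4379 -0.1632 -1.1561] 14.4417
[{'bbox': [251.3, 227.4, 12.1, 9.4], 'confidence': 0.45}]
```

View pics/g3.png

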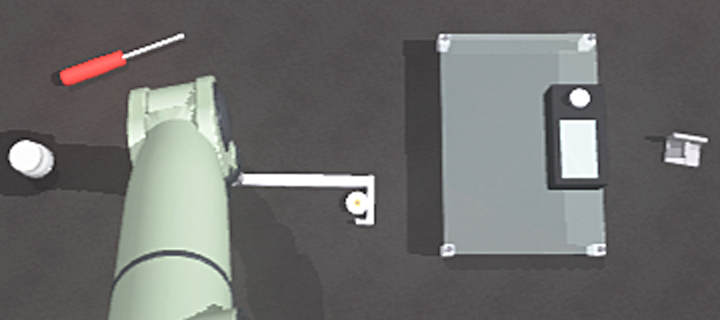

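The wheel (357,203) is in the pocket in front of the shelf, about 127 mm out from the front edge. Next I'll lower the rake, release it and retreat.

```bash
python3 - <<'E'
from h import *
print(bot.move_linear([.5125,.18,.0222],.01,until_force=6),bot.read_position())
bot.set_gripper(1.0); p=bot.read_position()
bot.move_linear([p[0],p[1],.15],.08)
bot.move_linear([.40,.35,.25],.2)
bot.wait(.5)
print(bot.read_ft_force(),bot.read_gripper_width(),bot.read_clock())
cv2.imwrite("raw4t.png",bot.camera("top")[:,:,::-1]);cv2.imwrite("raw4.png",bot.camera("scene")[:,:,::-1])
d=bot.search_frame("scene","wheel_center");print(d)
if d: b=d[0]["bbox"];print(ray("scene",(b[0]+b[2]/2,b[1]+b[3]/2),.008))
a=cv2.imread("raw4t.png")[130:290,80:440];b=cv2.imread("raw4.png")[110:290,70:430]
cv2.imwrite("pics/g4.png",np.vstack([cv2.resize(c,(600,290),interpolation=cv2.INTER_CUBIC) for c in(a,b)]))
E
```

```text
True [0.5127 0.18   0.0223]
[ 0.0674 -0.2338 -0.0476] 1.0002779513716735 19.0417
[{'bbox': [134.7, 187.0, 106.2, 106.3], 'confidence': 0.71}, {'bbox': [243.4, 197.1, 8.6, 9.9], 'confidence': 0.57}]
[ 0.5733 -0.2579  0.008 ]
```

View pics/g4.png

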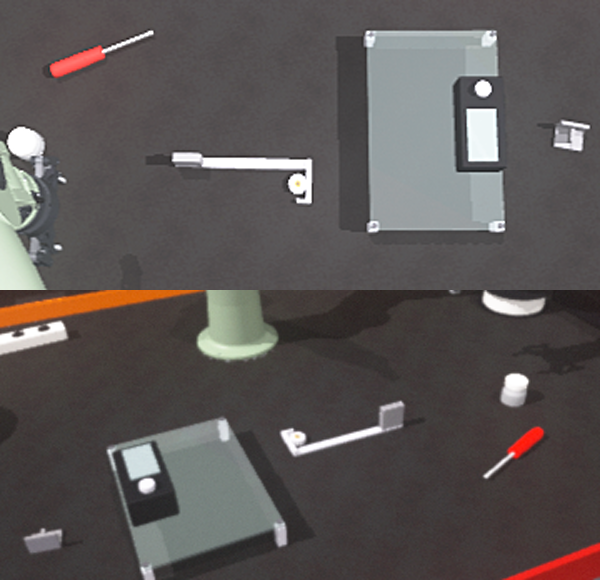

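The rake lies flat with its grip at (187,160) and toe at (308,180), and the wheel is at (297,184) in front of the shelf. The driver, jar and bracket are unmoved and the gripper is clear of everything.

```bash
python3 -c "
from cell import bot
print(bot.close_job())"
```

```text
the job is handed in; nothing more can be done
None
```

I handed the job in: the wheel is on the bench about 127 mm in front of the shelf, the rake lies flat and released clear of the shelf, and the screwdriver, bracket and jar look unmoved. The hand-in call returned no verdict.

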